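Pass the specimen pot into the clean compartment's hatch

TASK

Stand the middle-sized specimen pot upright in the transfer hatch, setting it down gently through the open sliding lid on top (the outer door). Then slide the lid fully shut, and only after that slide the inner door at the hatch's far side fully open, so that the pot can be taken from the clean side; the two doors must never be open at the same time. Leave the squat pot and the slim bottle where they are.

Things in the scene. Friction and masses are not known exactly. Their poses are not given: they have to be found in the camera images.
- pot_center (a point): Centre (30 mm above its underside) of the middle-sized specimen pot: an upright white plastic cylinder with a grey screw cap, 44 mm in diameter, 60 mm tall, about 90 g, loose on the bench to the robot's right. z is its axis, up.
- squat_center (a point): Centre of a bystander on the bench, to be left alone: squat white pot with grey cap, 64 mm in diameter, 34 mm tall.
- slim_center (a point): Centre of a bystander on the bench, to be left alone: slim white bottle with grey cap, 30 mm in diameter, 85 mm tall.
- chamber (a point): Centre of the chamber floor of the white transfer hatch fixed to the bench, 8 mm above the bench. x points to the clean side, away from the robot (within 0.15 rad), y left along both doors, z up. Inside 150 mm (x) by 160 mm (y), wall tops 75 mm above the bench; the open lid leaves at least 145 mm of y free. From x = 90 mm on lies a clear-covered compartment, top 80 mm above the bench.
- outer (a joint): Outer door: the hatch's white sliding lid, 160 x 172 mm, top face 83 mm above the bench. 0 = fully shut over the chamber, 0.180 m = fully open, slid along the chamber's +y; starts open (0.165 to 0.180). It slides with about 1.5 N of friction and stays where it is left.
- outer_handle (a point): Centre of the black upright handle block on the lid, 105.5 mm above the bench; 40 mm along the chamber's x, 14 mm along its y, 45 mm tall (83 to 128 mm above the bench). It moves with the lid: at lid value q it stands at chamber x = -20 mm, y = q. It can be pinched from above across its 14 mm, or pushed.
- inner (a joint): Inner door: upright white panel closing the chamber's far (+x) side. 0 = fully shut, 0.120 m = fully open, slid along the chamber's -y; starts shut. About 1.5 N of friction, stays where it is left.
- inner_handle (a point): Centre of the black upright handle block on top of the inner door, 105.5 mm above the bench; 36 mm along the chamber's x, 14 mm along its y, 45 mm tall (83 to 128 mm above the bench). It moves with the door: at door value q it stands at chamber x = 101 mm, y = 40 mm - q. It can be pinched from above across its 14 mm, or pushed.
Not all that is in view belongs to the job. Leave any green, pink or red look-alike of the part that bears pot_center alone.

How it is judged:
By the outcome, as a careful person would: the job done as asked, in the order asked, and still so for the second after the job is handed in, with the robot touching nothing.
It also fails if it takes over 70 s, if anything falls off the work surface, if the arm or the gripper's body presses on something with over 40 N, if the wrist force passes 120 N, or if a joint passes its speed limit or range.

ROBOT

A 6-joint arm with a two-finger parallel gripper is mounted at the origin on the work surface. World frame = base frame: x ahead of the robot, y to its left, z up, the work surface at z = 0. Lengths are in m, angles in rad, forces in N, time in s.
With the tool pointing down it reaches from about 0.35 to 0.975 m from the base axis. Payload 4.9 kg.
Tool frame: the origin (TCP) lies on the centre line of the jaws, within the pads' length; the fingertips stand 17 mm ahead of it and the grasp point (between the pads) lies 2 mm behind it (ctrl.tcp_to_tips is the x of the fingertips in the tool frame, in m); x points along the fingers, z is the direction in which the jaws open and shut, and the axes are right-handed (so a half turn about x gives the same grasp; the last joint's range is limited). The gripper opens to 85 mm and grips with 20 to 120 N. Pads are 22 mm wide; open, the fingers measure 114 mm over their backs; the gripper's body (76 mm by 85 mm) begins 54 mm behind the grasp point. The pads swing forward as they close: fully open they stand 13 mm farther back than shut.
Start: joints at [-1.346, 0.053, 1.613, -0, 1.476, -0.119], TCP at [0.211, -0.588, 0.248] pointing down, gripper open.
Joint ranges: [-3.01, 3.01], [-1.01, 2.22], [0.06, 2.58], [-1.02, 4.17], [0.09, 2.62], [-3.14, 3.14]. Speed limits (rad/s): [2.57, 2.57, 3.14, 3.14, 3.14, 3.14].

INTERFACE

Orientations are given as a rotation vector (axis times angle).
In Python, from station import ctrl, cams, finder gives the robot as it stands.
- The arm moves only by the tool step_arm, never from a script. Its argument "moves" is a list of rows, each a list of 3 entries, a list of its own where there are three numbers: the shift along the tool's x, y, z in cm, then the turn, a rotation vector about the tool's x, y, z in degrees, then the opening, from 0 (shut) to 1 (fully open). A call has exactly 10 rows; each row is the pose to reach, as a shift and turn from the pose measured when the call began, along the tool's axes at that moment; what a row does not reach only later rows make up. A row lasts 1/12 s, in which the tool goes at most 41.7 mm and 7.16 degrees, less where a joint would pass 70% of its speed; a pose out of reach is approached as far as the arm can. A call with a gripper value outside its range is refused whole. The fingers move at their own pace and stop on an object; "grip_force" is the grip in N (left out, the last holds). Time passes only in rows, so rows that repeat a pose let the fingers close, or fill a call up. It gives the time, the measured TCP pose, the force and the opening at its end, in the units of the state.
- ctrl.get_obs(): the state, without advancing time (a new reading comes with each control period).
- cams.get_image(name): name is "scene" or "side" or "wrist"; returns a dict with "pixels" (480x640x3 uint8, blue, green, red), "fx", "fy", "cx", "cy" (pixels), "dist_coeffs" ([k1, k2, p1, p2, k3] as OpenCV has them; the pictures are not rectified), "position" and "attitude" of the camera in the world. Camera axes: x right, y up, looking along -z (the intrinsics and any distortion apply to the point x, -y, -z); pixel columns grow to the right and rows downward; lengths in m; the calibration is good to about 2 mm. A picture is of the moment at which its call begins. There is no depth.
- ctrl.finish_job(): hands the job in, once; it reports no verdict.
Trained networks look in the newest picture that a camera, given by its name, has taken for a name from the list of things; names that differ only in an ending like _2 or _b are one class to them, and where a whole thing is asked for, a point or a joint stands for the part that bears it (a point fixed in the world has none). Each returns a list of dicts, best first, with "conf" (0 to 1); they miss things now and then, are a little off and sometimes report something else, mostly with a low value. They report only what shows in the picture. A call takes as long as a camera call. They do not tell look-alikes from the thing itself.
- finder.find_in(camera, name): "at" ([column, row] in pixels, amid what is visible of it).
- finder.regions_of(camera, name): "region" (480x640 bool, what is visible of it) and "at" ([column, row] in pixels, amid what is visible of it).
- finder.tip_of(camera, name): "at" ([column, row] in pixels: a listed point, or the origin of a listed thing).
The state is a dict: "t": time; "q": joint angles; "dq": joint speeds; "effort": joint torques, N m; "tool_pos": TCP position; "tool_rot": TCP orientation; "contact_force": force on the tool from outside, world axes, zero at the start; "wrist_torque": the same for the moment, N m; "opening": finger opening in m.
Only numpy, scipy, OpenCV 4.12 (cv2) and the standard library are available. Lean on these libraries where they do the work, as an engineer would, in place of code of your own. Each camera call takes 0.05 s, during which the arm holds its last target. There are 200 camera calls.

## Working session

There is one attempt and no reset: what is moved stays moved. The work goes in short steps, Python scripts to look and compute and a tool call to move; the robot and the scene stay as the last step left them, time stands still between calls to the robot, and variables do not carry over. Pictures are saved under pics/ and viewed, on a budget of 10 in all, crops included, one or two more only if the job needs it, and the job is handed in when it is done.

Besides the shell and the picture viewer there is one more tool, called after "Request:" as name(argument=value, ...), one argument or row to a line, values as JSON. step_arm: Moves the arm, as the interface text tells. Its arguments: {"type":"object","properties":{"moves":{"type":"array"},"grip_force":{"type":"number"}},"required":["moves"]}

```bash
ls; mkdir -p pics; cat > h.py <<'E'
import numpy as np, cv2
from scipy.spatial.transform import Rotation as R
from station import ctrl,cams,finder
def att(a):
    a=np.array(a,float)
    return a if a.shape==(3,3) else (R.from_rotvec(a).as_matrix() if a.size==3 else R.from_quat(a).as_matrix())
def ray(im,px):
    K=np.array([[im['fx'],0,im['cx']],[0,im['fy'],im['cy']],[0,0,1.]])
    u=cv2.undistortPoints(np.array([[px]],float),K,np.array(im['dist_coeffs'],float))[0,0]
    return np.array(im['position'],float),att(im['attitude'])@np.array([u[0],-u[1],-1.])
def onz(im,px,z):
    o,d=ray(im,px); return o+d*(z-o[2])/d[2]
def proj(im,P):
    p=att(im['attitude']).T@(np.array(P,float)-im['position'])
    K=np.array([[im['fx'],0,im['cx']],[0,im['fy'],im['cy']],[0,0,1.]])
    return cv2.projectPoints(np.array([[p[0],-p[1],-p[2]]]),np.zeros(3),np.zeros(3),K,np.array(im['dist_coeffs'],float))[0][0,0]
E
python3 - <<'E'
from h import *
np.set_printoptions(precision=4,suppress=True)
o=ctrl.get_obs(); print({k:np.round(o[k],3) for k in o}, ctrl.tcp_to_tips)
print(R.from_rotvec(o['tool_rot']).as_matrix())
Z=dict(pot_center=.03,squat_center=.017,slim_center=.0425,chamber=.008,outer_handle=.1055,inner_handle=.1055)
for c in ['scene','side','wrist']:
    im=cams.get_image(c); cv2.imwrite(f'pics/{c}0.png',im['pixels'])
    print(c,im['position'],im['attitude'],im['fx'])
    for n in Z:
        for r in finder.tip_of(c,n)[:4]:
            print(c,n,np.round(r['at']),round(r['conf'],2),onz(im,r['at'],Z[n]))
E
```

```text
pics
{'t': np.float64(0.0), 'q': array([-1.346,  0.053,  1.614, -0.   ,  1.476, -0.119]), 'dq': array([ 0.003, -0.   , -0.   , -0.002,  0.001, -0.001]), 'effort': array([ -0.001, -39.368, -37.018,  -0.   ,   0.007,   0.   ]), 'tool_pos': array([ 0.211, -0.588,  0.247]), 'tool_rot': array([ 0.954,  1.354, -0.951]), 'contact_force': array([ 0.644,  0.186, -0.122]), 'wrist_torque': array([-0.024, -0.01 ,  0.05 ]), 'opening': np.float64(0.085)} 0.017
[[-0.0005  0.9415  0.337 ]
 [ 0.002   0.337  -0.9415]
 [-1.      0.0002 -0.002 ]]
scene [ 1.0233 -0.507   0.8802] [0.6364 0.3211 0.8623] 553.0926419692723
scene pot_center [300. 333.] 0.98 [ 0.6226 -0.2524  0.03  ]
scene pot_center [236. 348.] 0.91 [ 0.5777 -0.3557  0.03  ]
scene pot_center [270. 378.] 0.89 [ 0.6596 -0.3402  0.03  ]
scene pot_center [245. 299.] 0.62 [ 0.5042 -0.2885  0.03  ]
scene squat_center [180. 303.] 0.61 [ 0.4275 -0.3846  0.017 ]
scene slim_center [238. 262.] 0.83 [ 0.4341 -0.257   0.0425]
scene chamber [410. 222.] 0.68 [0.5459 0.0895 0.008 ]
scene outer_handle [463. 140.] 0.93 [0.5047 0.2694 0.1055]
side [0.3892 0.5556 0.9883] [ 0.0966 -0.9772 -2.7646] 601.0073439567071
side pot_center [324. 183.] 0.72 [ 0.5721 -0.3567  0.03  ]
side pot_center [345. 156.] 0.7 [ 0.5423 -0.4555  0.03  ]
side pot_center [288. 214.] 0.67 [ 0.626 -0.252  0.03 ]
side pot_center [282. 182.] 0.65 [ 0.6624 -0.3399  0.03  ]
side squat_center [388. 190.] 0.76 [ 0.4308 -0.3796  0.017 ]
side slim_center [378. 225.] 0.96 [ 0.4349 -0.2546  0.0425]
side chamber [285. 374.] 0.71 [0.5447 0.097  0.008 ]
side outer_handle [277. 446.] 0.6 [0.5114 0.2597 0.1055]
side inner_handle [219. 357.] 0.96 [0.642  0.1369 0.1055]
wrist [ 0.2858 -0.5632  0.3736] [-0.2753  0.1941 -1.2171] 426.0306184307295
```

View pics/scene0.png

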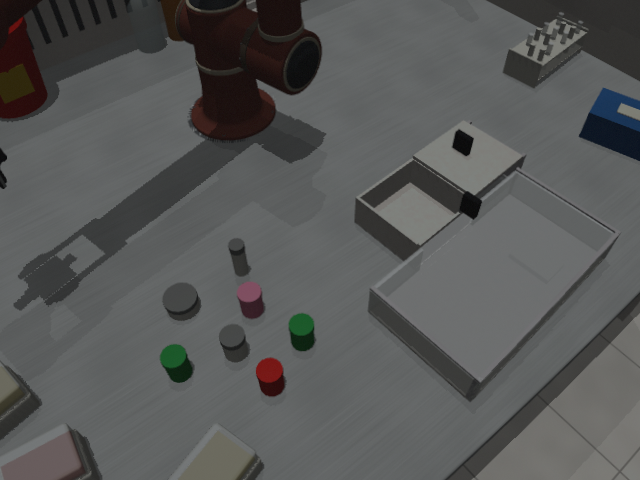

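View pics/side0.png

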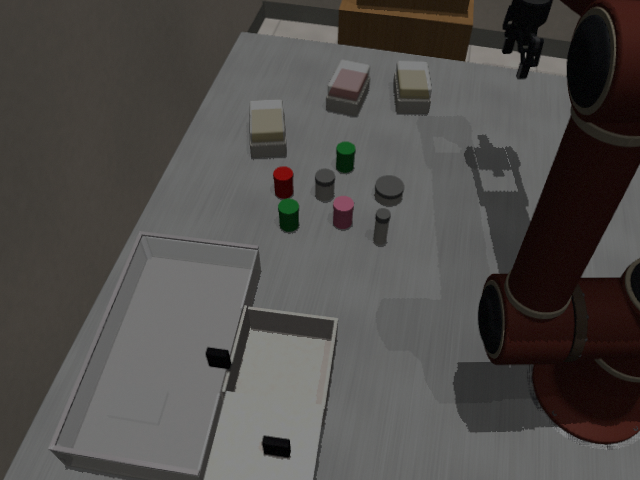

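Both pictures show five pot-sized cylinders. In the scene view these are green (177,363), pink (250,300), grey-capped white (233,343), green (301,332) and red (270,376). The squat pot is at (181,300), the slim bottle at (238,257), and the hatch with its two black handles is at (463,142) and (470,204). Only (233,343) is white with a grey cap, 44x60 in size. I'll confirm it with a crop, along with the hatch corners.

```bash
python3 - <<'E'
from h import *
a=cv2.imread('pics/scene0.png')
A=cv2.resize(a[110:270,345:535],None,fx=3,fy=3,interpolation=cv2.INTER_CUBIC)
B=cv2.resize(a[310:370,200:275],None,fx=3,fy=3,interpolation=cv2.INTER_CUBIC)
c=np.zeros((480,800,3),np.uint8); c[:,:570]=A; c[:180,575:800]=B
cv2.imwrite('pics/crop1.png',cv2.convertScaleAbs(c,alpha=1.7))
im={k:cams.get_image(k) for k in ['scene','side']}
def tri(n,hint):
    rs=[]
    for k in im:
        f=finder.tip_of(k,n)
        p=proj(im[k],hint); f=[r for r in f if np.hypot(*(np.array(r['at'])-p))<25]
        if f: rs.append(ray(im[k],min(f,key=lambda r:np.hypot(*(np.array(r['at'])-p)))['at']))
    M=np.zeros((3,3));b=np.zeros(3)
    for o,d in rs:
        d=d/np.linalg.norm(d);P=np.eye(3)-np.outer(d,d);M+=P;b+=P@o
    print(n,len(rs),np.round(np.linalg.solve(M,b),4) if len(rs)>1 else rs)
for n,h in dict(pot_center=[.575,-.356,.03],chamber=[.545,.093,.008],outer_handle=[.508,.265,.1055],inner_handle=[.642,.137,.1055]).items(): tri(n,h)
E
```

```text
pot_center 2 [ 0.5706 -0.3563  0.0247]
chamber 2 [0.5415 0.0959 0.005 ]
outer_handle 2 [0.5113 0.2563 0.1072]
inner_handle 2 [0.6394 0.1394 0.1083]
```

View pics/crop1.png

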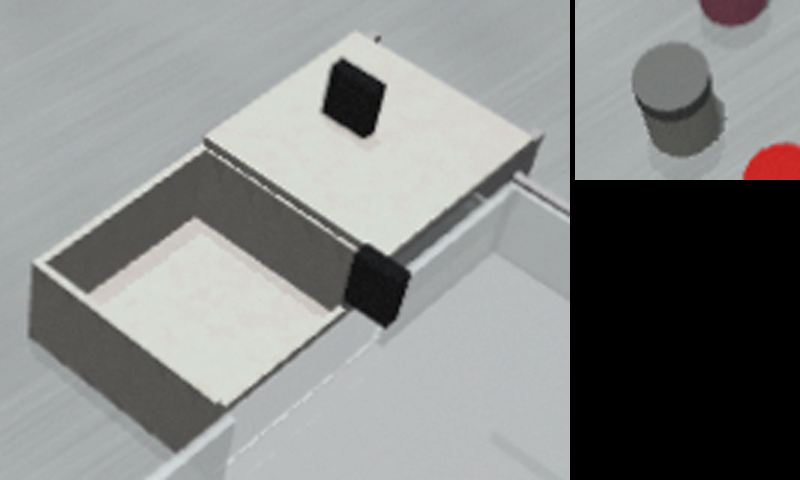

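The crop confirms the target: a white body with a grey cap at (233,343). The open lid and the chamber corners show clearly too, so I'll get the hatch yaw from the edges.

```bash
python3 - <<'E'
from h import *
np.set_printoptions(precision=4,suppress=True)
im=cams.get_image('scene')
f=lambda c,z: onz(im,[345+c[0]/3,110+c[1]/3],z)[:2]
w0,w1,w2=f((48,265),.075),f((205,152),.075),f((222,405),.075)
fl=f((195,218),.008)
L=[f(c,.083) for c in [(205,140),(360,30),(543,137),(388,260)]]
print('wall',w0,w1,w2,'floor -x+y',fl); print('lid',L, sum(L)/4)
an=lambda d:np.arctan2(d[1],d[0])
print('yaw', an(w1-w0)-np.pi/2, an(w2-w0), [an(L[1]-L[0])-np.pi/2,an(L[2]-L[3])-np.pi/2,an(L[3]-L[0]),an(L[2]-L[1])])
print([np.linalg.norm(L[i]-L[(i+1)%4]) for i in range(4)])
y=.06
for y in (.03,.06,.09):
    Ry=np.array([[np.cos(y),-np.sin(y)],[np.sin(y),np.cos(y)]])
    print(y,'C from floor',fl-Ry@[-.075,.08],'w0',w0-Ry@[-.075,-.08],'hin',np.array([.6405,.138])-Ry@[.101,.04],'hout q.172',np.array([.5095,.261])-Ry@[-.02,.172])
E
```

```text
wall [0.478  0.0101] [0.4651 0.1674] [0.6343 0.0168] floor -x+y [0.4646 0.1683]
lid [array([0.4618, 0.1693]), array([0.4478, 0.346 ]), array([0.6092, 0.3601]), array([0.6202, 0.1828])] [0.5348 0.2646]
yaw 0.08194842512905076 0.04283885514663454 [np.float64(0.07896943133766277), np.float64(0.061806825325767534), np.float64(0.08491013793233035), np.float64(0.08711093635872402)]
[np.float64(0.17723041177284163), np.float64(0.1620268567101646), np.float64(0.17763127693583664), np.float64(0.15897582615662467)]
0.03 C from floor [0.542  0.0906] w0 [0.5505 0.0923] hin [0.5407 0.095 ] hout q.172 [0.5347 0.0897]
0.06 C from floor [0.5443 0.0929] w0 [0.548  0.0944] hin [0.5421 0.092 ] hout q.172 [0.5398 0.0905]
0.09 C from floor [0.5465 0.0953] w0 [0.5455 0.0965] hin [0.5435 0.0891] hout q.172 [0.5449 0.0915]
```

Hatch: C ≈ (0.545, 0.0935), yaw ≈ 0.08. Pot: about (0.572, -0.3565). The current jaw direction clears the neighbours, so I'm moving above the pot.

Request:
step_arm(
  moves=[
    [[1,4,-1],[0,0,0],1],
    [[2,8,-2],[0,0,0],1],
    [[3,12,-3],[0,0,0],1],
    [[4,16,-4],[0,0,0],1],
    [[4.5,20,-5],[0,0,0],1],
    [[5,24,-6],[0,0,0],1],
    [[5.5,28,-7],[0,0,0],1],
    [[6,32,-8],[0,0,0],1],
    [[6,36,-8.8],[0,0,0],1],
    [[6,39,-9.6],[0,0,0],1],
  ],
)

```text
t: 2.43
tool_pos: [0.5476, -0.3644, 0.1878]
tool_rot: [0.952, 1.353, -0.951]
contact_force: [1.0, 0.1, 0.3]
opening: 0.0853
```

```bash
cat >> h.py <<'E'
np.set_printoptions(precision=4,suppress=True)
def to(P,yaw=None):
    "shift in tool axes (cm) to world point P; yaw: wanted world angle (deg) of the tool z axis, tool down"
    o=ctrl.get_obs(); T=R.from_rotvec(o['tool_rot']).as_matrix()
    print('t',round(float(o['t']),2),'pos',np.array(o['tool_pos']),'F',np.round(o['contact_force'],1),'open',round(float(o['opening']),4),'zang',round(float(np.degrees(np.arctan2(T[1,2],T[0,2]))),2))
    print('shift cm',T.T@(np.array(P)-o['tool_pos'])*100)
    if yaw is not None:
        a=np.radians(yaw); z=np.array([np.cos(a),np.sin(a),0]); x=np.array([0,0,-1.])
        W=np.stack([x,np.cross(z,x),z],1); print('turn deg',np.degrees(R.from_matrix(T.T@W).as_rotvec()))
E
python3 - <<'E'
from h import *
im=cams.get_image('wrist'); cv2.imwrite('pics/w1.png',im['pixels'])
for r in finder.tip_of('wrist','pot_center'): print(np.round(r['at']),round(r['conf'],2),onz(im,r['at'],.03))
to([.572,-.3565,.14])
E
```

```text
[188. 231.] 0.97 [ 0.5121 -0.2854  0.03  ]
[310. 187.] 0.96 [ 0.5702 -0.3555  0.03  ]
[422. 272.] 0.92 [ 0.5391 -0.4519  0.03  ]
[181.  53.] 0.87 [ 0.6232 -0.2514  0.03  ]
[340.  48.] 0.77 [ 0.6589 -0.3438  0.03  ]
t 2.53 pos [ 0.5489 -0.3634  0.1882] F [-0.9 -0.4  0. ] open 0.0855 zang -69.98
shift cm [4.8218 2.4026 0.1472]
```

View pics/w1.png

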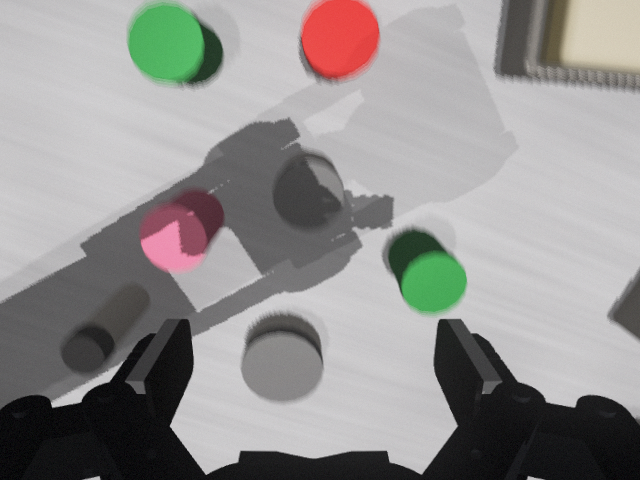

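The wrist view shows our grey-capped pot at (308,188), which gives (0.571, -0.356). That agrees with the earlier fix. Pink is at (175,238), greens at (167,42) and (433,282), and red at (340,38), all clear of the fingers. Descending and gripping.

Request:
step_arm(
  moves=[
    [[2,2.3,0.05],[0,0,0],0.9],
    [[4,2.3,0.05],[0,0,0],0.9],
    [[5,2.3,0.05],[0,0,0],0.9],
    [[7,2.3,0.05],[0,0,0],0.9],
    [[9,2.3,0.05],[0,0,0],0.9],
    [[11,2.3,0.05],[0,0,0],0.9],
    [[13,2.3,0.05],[0,0,0],0.9],
    [[14.5,2.3,0.05],[0,0,0],0.9],
    [[15.4,2.3,0.05],[0,0,0],0.9],
    [[15.4,2.3,0.05],[0,0,0],0.9],
  ],
)

```text
t: 3.37
tool_pos: [0.5689, -0.3553, 0.0315]
tool_rot: [0.95, 1.359, -0.948]
contact_force: [0.3, 0.7, 0.3]
opening: 0.0769
```

Request:
step_arm(
  grip_force=30,
  moves=[
    [[0.1,0,0],[0,0,0],0.6],
    [[0.1,0,0],[0,0,0],0.4],
    [[0.1,0,0],[0,0,0],0.3],
    [[0.1,0,0],[0,0,0],0.3],
    [[0.1,0,0],[0,0,0],0.3],
    [[0.1,0,0],[0,0,0],0.3],
    [[0.1,0,0],[0,0,0],0.3],
    [[0.1,0,0],[0,0,0],0.3],
    [[0.1,0,0],[0,0,0],0.3],
    [[0.1,0,0],[0,0,0],0.3],
  ],
)

```text
t: 4.2
tool_pos: [0.5697, -0.3559, 0.0319]
tool_rot: [0.95, 1.356, -0.948]
contact_force: [0.2, -0.4, 6.0]
opening: 0.0426
```

```bash
python3 - <<'E'
from h import *
to([.545+.01*.08,.0935-.01,.22],-90+4.6)
E
```

```text
t 4.2 pos [ 0.5697 -0.3559  0.0319] F [ 0.2 -0.4  6. ] open 0.0426 zang -70.02
shift cm [-18.7161  12.7663 -42.1538]
turn deg [15.38   -0.1346  0.0258]
```

Opening 42.6 mm, so the pot is held. Lifting and carrying it.

Request:
step_arm(
  moves=[
    [[-2,0,0],[0,0,0],0.3],
    [[-5,0,0],[0,0,0],0.3],
    [[-8.5,0,0],[0,0,0],0.3],
    [[-12,0,0],[0,0,0],0.3],
    [[-15,0.6,-2],[2,0,0],0.3],
    [[-18,1.5,-5],[4,0,0],0.3],
    [[-18.7,2.4,-8],[6,0,0],0.3],
    [[-18.7,3.5,-11.5],[8,0,0],0.3],
    [[-18.7,4.5,-15],[10,0,0],0.3],
    [[-18.7,5.5,-18],[12,0,0],0.3],
  ],
)

```text
t: 5.03
tool_pos: [0.5591, -0.166, 0.2185]
tool_rot: [1.109, 1.275, -1.107]
contact_force: [0.4, 0.2, -0.5]
opening: 0.0425
```

```bash
python3 - <<'E'
from h import *
to([.545+.01*.08,.0935-.01,.22],-90+4.6)
E
```

```text
t 5.03 pos [ 0.5591 -0.166   0.2185] F [ 0.4  0.2 -0.5] open 0.0425 zang -82.11
shift cm [ -0.0607   2.1096 -24.9001]
turn deg [ 3.2866 -0.2067  0.1041]
```

Request:
step_arm(
  moves=[
    [[0,0.3,-3],[1,0,0],0.3],
    [[0,0.6,-6],[2,0,0],0.3],
    [[0,0.9,-9.5],[3.2,0,0],0.3],
    [[0,1.2,-13],[3.2,0,0],0.3],
    [[0,1.5,-16],[3.2,0,0],0.3],
    [[0,1.8,-19],[3.2,0,0],0.3],
    [[0,2,-22],[3.2,0,0],0.3],
    [[0,2.1,-24],[3.2,0,0],0.3],
    [[0,2.1,-24.9],[3.2,0,0],0.3],
    [[0,2.1,-24.9],[3.2,0,0],0.3],
  ],
)

```text
t: 5.87
tool_pos: [0.5449, 0.085, 0.2185]
tool_rot: [1.148, 1.253, -1.148]
contact_force: [0.8, 0.3, -0.9]
opening: 0.0425
```

```bash
python3 - <<'E'
from h import *
ii=[]
for c in ['scene','side']:
    im=cams.get_image(c); p=im['pixels'].copy()
    for n,z in dict(outer_handle=.1055,inner_handle=.1055).items():
        for r in finder.tip_of(c,n)[:2]: print(c,n,np.round(r['at']),round(r['conf'],2),onz(im,r['at'],z))
    ii.append(p)
a=cv2.resize(ii[0][60:290,330:540],None,fx=2.6,fy=2.6)[:, :546]; b=cv2.resize(ii[1][250:480,180:300],None,fx=2.1,fy=2.6)
cv2.imwrite('pics/c2.png',cv2.convertScaleAbs(np.hstack([a,b]),alpha=1.6))
to([.545+.01*.08,.0935-.01,.22],-90+4.6)
E
```

```text
scene outer_handle [461. 141.] 0.92 [0.506  0.2633 0.1055]
scene outer_handle [469. 206.] 0.33 [0.6422 0.1372 0.1055]
scene inner_handle [470. 204.] 0.79 [0.6394 0.1434 0.1055]
side outer_handle [276. 444.] 0.66 [0.5126 0.2571 0.1055]
side inner_handle [221. 356.] 0.66 [0.6394 0.1348 0.1055]
t 6.17 pos [0.5459 0.0823 0.2193] F [-0.2  0.6 -1.6] open 0.0428 zang -85.41
shift cm [-0.0702  0.0037 -0.1205]
turn deg [-0.0144 -0.1923  0.1228]
```

View pics/c2.png

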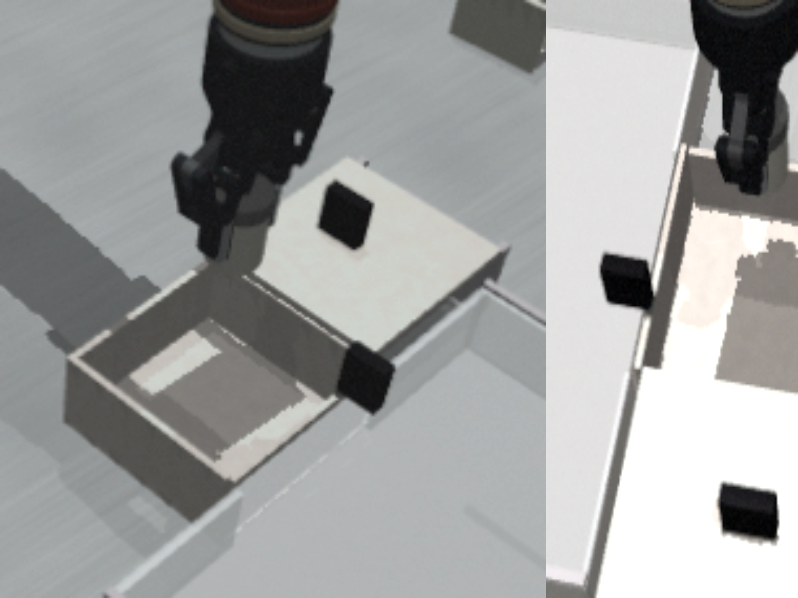

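The pot hangs upright over the open chamber (crop pot (240,225), chamber opening below it), and the lid is still open. Expected touchdown is TCP z ≈ 0.040, so I'll descend to just above that.

Request:
step_arm(
  moves=[
    [[2,0,-0.1],[0,0,0],0.3],
    [[4.5,0,-0.1],[0,0,0],0.3],
    [[7,0,-0.1],[0,0,0],0.3],
    [[9.5,0,-0.1],[0,0,0],0.3],
    [[12,0,-0.1],[0,0,0],0.3],
    [[14,0,-0.1],[0,0,0],0.3],
    [[15.5,0,-0.1],[0,0,0],0.3],
    [[16.5,0,-0.1],[0,0,0],0.3],
    [[17.2,0,-0.1],[0,0,0],0.3],
    [[17.3,0,-0.1],[0,0,0],0.3],
  ],
)

```text
t: 7.0
tool_pos: [0.5448, 0.0833, 0.0452]
tool_rot: [1.151, 1.251, -1.152]
contact_force: [0.7, -0.2, -1.1]
opening: 0.0428
```

Request:
step_arm(
  moves=[
    [[0.05,0,0],[0,0,0],0.3],
    [[0.1,0,0],[0,0,0],0.3],
    [[0.15,0,0],[0,0,0],0.3],
    [[0.2,0,0],[0,0,0],0.3],
    [[0.25,0,0],[0,0,0],0.3],
    [[0.3,0,0],[0,0,0],0.3],
    [[0.35,0,0],[0,0,0],0.3],
    [[0.4,0,0],[0,0,0],0.3],
    [[0.45,0,0],[0,0,0],0.3],
    [[0.5,0,0],[0,0,0],0.3],
  ],
)

```text
t: 7.83
tool_pos: [0.5447, 0.0834, 0.0401]
tool_rot: [1.151, 1.251, -1.152]
contact_force: [-0.0, -0.1, -1.5]
opening: 0.0428
```

Request:
step_arm(
  moves=[
    [[0.02,0,0],[0,0,0],0.3],
    [[0.04,0,0],[0,0,0],0.3],
    [[0.06,0,0],[0,0,0],0.3],
    [[0.08,0,0],[0,0,0],0.3],
    [[0.1,0,0],[0,0,0],0.3],
    [[0.12,0,0],[0,0,0],0.3],
    [[0.14,0,0],[0,0,0],0.3],
    [[0.15,0,0],[0,0,0],0.3],
    [[0.15,0,0],[0,0,0],0.3],
    [[0.15,0,0],[0,0,0],0.3],
  ],
)

```text
t: 8.67
tool_pos: [0.5455, 0.0835, 0.0399]
tool_rot: [1.152, 1.25, -1.151]
contact_force: [-1.8, 1.1, 7.0]
opening: 0.0428
```

Contact (7 N). Releasing gradually with a limited opening, then rising.

Request:
step_arm(
  moves=[
    [[-0.05,0,0],[0,0,0],0.52],
    [[-0.05,0,0],[0,0,0],0.54],
    [[-0.05,0,0],[0,0,0],0.56],
    [[-0.05,0,0],[0,0,0],0.58],
    [[-0.05,0,0],[0,0,0],0.6],
    [[-0.05,0,0],[0,0,0],0.62],
    [[-0.05,0,0],[0,0,0],0.64],
    [[-0.05,0,0],[0,0,0],0.66],
    [[-0.05,0,0],[0,0,0],0.67],
    [[-0.05,0,0],[0,0,0],0.67],
  ],
)

```text
t: 9.5
tool_pos: [0.5455, 0.0835, 0.0404]
tool_rot: [1.152, 1.25, -1.151]
contact_force: [0.1, 0.3, 0.0]
opening: 0.0573
```

Request:
step_arm(
  moves=[
    [[-0.5,0,0],[0,0,0],0.67],
    [[-1.5,0,0],[0,0,0],0.67],
    [[-3,0,0],[0,0,0],0.67],
    [[-5,0,0],[0,0,0],0.67],
    [[-7,0,0],[0,0,0],0.67],
    [[-10,0,0],[0,0,0],0.67],
    [[-13,0,0],[0,0,0],0.67],
    [[-16,0,0],[0,0,0],0.5],
    [[-18,0,0],[0,0,0],0.3],
    [[-18,0,0],[0,0,0],0],
  ],
)

```text
t: 10.33
tool_pos: [0.5491, 0.083, 0.2281]
tool_rot: [1.157, 1.241, -1.143]
contact_force: [0.8, -0.1, 1.1]
opening: 0.0212
```

```bash
python3 - <<'E'
from h import *
P=dict(outer_handle=.1055,inner_handle=.1055,pot_center=.038)
for c in ['scene','side','wrist']:
    im=cams.get_image(c)
    if c=='scene': cv2.imwrite('pics/c3.png',cv2.convertScaleAbs(cv2.resize(im['pixels'][60:290,330:540],None,fx=2.6,fy=2.6),alpha=1.6))
    for n,z in P.items():
        for r in finder.tip_of(c,n)[:5]: 
            p=onz(im,r['at'],z)
            if p[1]>-.1: print(c,n,np.round(r['at']),round(r['conf'],2),p)
to([.545,.0835,.22],-90+4.6)
E
```

```text
scene outer_handle [462. 144.] 0.83 [0.512  0.2582 0.1055]
scene inner_handle [468. 205.] 0.98 [0.638  0.1385 0.1055]
scene pot_center [411. 215.] 0.64 [0.5511 0.0818 0.038 ]
side outer_handle [276. 448.] 0.57 [0.512  0.2621 0.1055]
side inner_handle [219. 356.] 0.97 [0.6421 0.1364 0.1055]
side pot_center [287. 360.] 0.69 [0.5429 0.0849 0.038 ]
wrist outer_handle [ 30. 271.] 0.86 [0.5118 0.2573 0.1055]
wrist inner_handle [222.  56.] 0.77 [0.6437 0.1373 0.1055]
wrist pot_center [311. 214.] 0.61 [0.5441 0.0832 0.038 ]
t 10.93 pos [0.5459 0.0829 0.2198] F [ 0.2 -0.8  1. ] open 0.0005 zang -85.46
shift cm [-0.0161 -0.0841 -0.0697]
turn deg [-0.0559 -0.1967  0.2086]
```

View pics/c3.png

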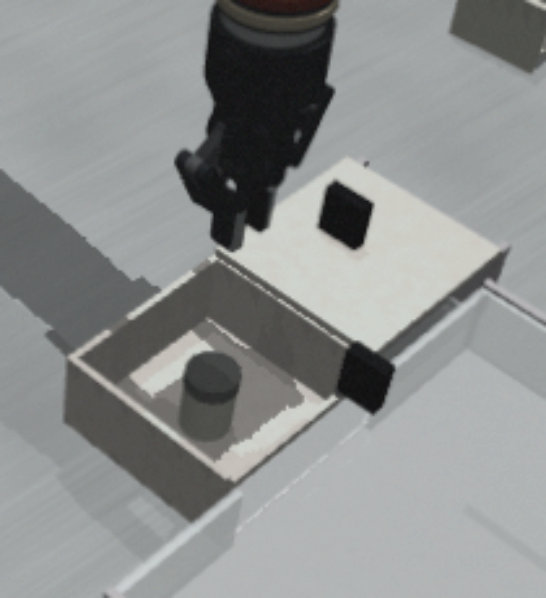

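The pot stands upright in the chamber (crop (210,395)), and the lid is open with its handle at (345,213). Next I'll take the closed fingers to the +y side of the lid handle.

Request:
step_arm(
  moves=[
    [[0,-0.4,-3.5],[0,0,0],0],
    [[0,-0.8,-7],[0,0,0],0],
    [[0,-1.2,-10.5],[0,0,0],0],
    [[0,-1.5,-14],[0,0,0],0],
    [[0,-1.8,-17.5],[0,0,0],0],
    [[0,-2,-21],[0,0,0],0],
    [[0,-2,-22.2],[0,0,0],0],
    [[0,-2,-22.2],[0,0,0],0],
    [[2,-2,-22.2],[0,0,0],0],
    [[4,-2,-22.2],[0,0,0],0],
  ],
)

```text
t: 11.77
tool_pos: [0.5096, 0.3024, 0.182]
tool_rot: [1.153, 1.249, -1.149]
contact_force: [0.1, -0.5, -0.4]
opening: -0.0001
```

```bash
python3 - <<'E'
from h import *
to([.509,.302,.115],-90+4.5)
E
```

```text
t 11.77 pos [0.5096 0.3024 0.182 ] F [ 0.1 -0.5 -0.4] open -0.0001 zang -85.46
shift cm [ 6.6968 -0.0595  0.0593]
turn deg [ 0.0434 -0.2207 -0.0055]
```

Request:
step_arm(
  moves=[
    [[2,0,0],[0,0,0],0],
    [[4,0,0],[0,0,0],0],
    [[5.5,0,0],[0,0,0],0],
    [[6.5,0,0],[0,0,0],0],
    [[6.7,0,0],[0,0,0],0],
    [[6.7,0,0.4],[0,0,0],0],
    [[6.7,0,0.8],[0,0,0],0],
    [[6.7,0,1.2],[0,0,0],0],
    [[6.7,0,1.6],[0,0,0],0],
    [[6.7,0,2],[0,0,0],0],
  ],
)

```text
t: 12.6
tool_pos: [0.5118, 0.2823, 0.116]
tool_rot: [1.155, 1.247, -1.147]
contact_force: [-0.1, 0.6, 0.6]
opening: 0.0
```

Request:
step_arm(
  moves=[
    [[0,0,0.4],[0,0,0],0],
    [[0,0,0.8],[0,0,0],0],
    [[0,0,1.2],[0,0,0],0],
    [[0,0,1.8],[0,0,0],0],
    [[0,0,2.4],[0,0,0],0],
    [[0,0,3],[0,0,0],0],
    [[0,0,3.6],[0,0,0],0],
    [[0,0,4.2],[0,0,0],0],
    [[0,0,4.8],[0,0,0],0],
    [[0,0,5.4],[0,0,0],0],
  ],
)

```text
t: 13.43
tool_pos: [0.5162, 0.2278, 0.1158]
tool_rot: [1.155, 1.247, -1.147]
contact_force: [-0.6, 1.7, 0.9]
opening: -0.0003
```

```bash
python3 - <<'E'
from h import *
im=cams.get_image('scene')
print([(np.round(r['at']),r['conf'],onz(im,r['at'],.1055)) for r in finder.tip_of('scene','outer_handle')[:2]])
to([.524,.115,.115],-90+4.5)
E
```

```text
[(array([445., 154.]), 0.73, array([0.5135, 0.2071, 0.1055]))]
t 13.53 pos [0.5161 0.2273 0.1155] F [ 0.9  0.4 -0.4] open 0.0002 zang -85.52
shift cm [ 0.0131 -0.0878 11.2532]
turn deg [-0.0199 -0.1806 -0.085 ]
```

The lid is moving. Continuing, then finishing slowly.

Request:
step_arm(
  moves=[
    [[0,-0.05,0.8],[0,0,0],0],
    [[0,-0.05,1.8],[0,0,0],0],
    [[0,-0.05,2.8],[0,0,0],0],
    [[0,-0.05,3.8],[0,0,0],0],
    [[0,-0.05,4.8],[0,0,0],0],
    [[0,-0.05,5.8],[0,0,0],0],
    [[0,-0.05,6.8],[0,0,0],0],
    [[0,-0.05,7.8],[0,0,0],0],
    [[0,-0.05,8.8],[0,0,0],0],
    [[0,-0.05,9.4],[0,0,0],0],
  ],
)

```text
t: 14.37
tool_pos: [0.5229, 0.1321, 0.1151]
tool_rot: [1.154, 1.246, -1.15]
contact_force: [-0.2, 1.6, 1.1]
opening: -0.0
```

Request:
step_arm(
  moves=[
    [[0,0,0.2],[0,0,0],0],
    [[0,0,0.4],[0,0,0],0],
    [[0,0,0.6],[0,0,0],0],
    [[0,0,0.8],[0,0,0],0],
    [[0,0,0.95],[0,0,0],0],
    [[0,0,1.1],[0,0,0],0],
    [[0,0,1.2],[0,0,0],0],
    [[0,0,1.3],[0,0,0],0],
    [[0,0,1.4],[0,0,0],0],
    [[0,0,1.5],[0,0,0],0],
  ],
)

```text
t: 15.2
tool_pos: [0.524, 0.1171, 0.115]
tool_rot: [1.154, 1.246, -1.15]
contact_force: [-0.7, 2.0, 2.0]
opening: 0.0003
```

Request:
step_arm(
  moves=[
    [[0,0,0.07],[0,0,0],0],
    [[0,0,0.13],[0,0,0],0],
    [[0,0,0.2],[0,0,0],0],
    [[0,0,0.27],[0,0,0],0],
    [[0,0,0.33],[0,0,0],0],
    [[0,0,0.4],[0,0,0],0],
    [[0,0,0.45],[0,0,0],0],
    [[0,0,0.5],[0,0,0],0],
    [[0,0,0.55],[0,0,0],0],
    [[0,0,0.6],[0,0,0],0],
  ],
)

```text
t: 16.03
tool_pos: [0.5243, 0.1129, 0.1151]
tool_rot: [1.158, 1.249, -1.148]
contact_force: [-1.1, 10.8, 1.4]
opening: 0.0001
```

Force has risen to 11 N, so that's probably the end stop. One slightly firmer push to confirm.

Request:
step_arm(
  moves=[
    [[0,0,0.2],[0,0,0],0],
    [[0,0,0.25],[0,0,0],0],
    [[0,0,0.3],[0,0,0],0],
    [[0,0,0.3],[0,0,0],0],
    [[0,0,0.3],[0,0,0],0],
    [[0,0,0.3],[0,0,0],0],
    [[0,0,0.3],[0,0,0],0],
    [[0,0,0.3],[0,0,0],0],
    [[0,0,0.3],[0,0,0],0],
    [[0,0,0.3],[0,0,0],0],
  ],
)

```text
t: 16.87
tool_pos: [0.5243, 0.1129, 0.1151]
tool_rot: [1.162, 1.254, -1.145]
contact_force: [-1.4, 13.4, 0.6]
opening: -0.0001
```

Request:
step_arm(
  moves=[
    [[0,0,-0.4],[0,0,0],0],
    [[0,0,-1],[0,0,0],0],
    [[0,0,-2],[0,0,0],0],
    [[-2,0,-2],[0,0,0],0],
    [[-5,0,-2],[0,0,0],0],
    [[-8,0,-2],[0,0,0],0],
    [[-10,0,-4],[0,0,0],0],
    [[-10,0,-8],[0,0,0],0],
    [[-10,0,-12],[0,0,0],0],
    [[-10,0,-12],[0,0,0],0],
  ],
)

```text
t: 17.7
tool_pos: [0.5143, 0.2365, 0.2178]
tool_rot: [1.161, 1.257, -1.138]
contact_force: [-0.3, -0.7, -0.1]
opening: -0.0001
```

```bash
python3 - <<'E'
from h import *
for c in ['scene','side','wrist']:
    im=cams.get_image(c)
    if c=='scene': cv2.imwrite('pics/c4.png',cv2.convertScaleAbs(cv2.resize(im['pixels'][60:290,330:540],None,fx=2.6,fy=2.6),alpha=1.6))
    for n in ['outer_handle','inner_handle']:
        for r in finder.tip_of(c,n)[:2]: print(c,n,np.round(r['at']),round(r['conf'],2),onz(im,r['at'],.1055))
to([.641,.18,.22],-90+4.5)
E
```

```text
scene outer_handle [407. 182.] 0.78 [0.5214 0.0895 0.1055]
scene inner_handle [470. 205.] 0.7 [0.6407 0.1406 0.1055]
side outer_handle [293. 349.] 0.72 [0.5273 0.0955 0.1055]
wrist outer_handle [546. 249.] 0.75 [0.5232 0.0913 0.1055]
wrist inner_handle [512.  26.] 0.78 [0.6412 0.1367 0.1055]
t 18.15 pos [0.5151 0.2302 0.2166] F [ 0.3  0.3 -0. ] open -0.0001 zang -85.64
shift cm [-0.4026 12.1713  5.9594]
turn deg [-0.1443 -0.7732 -0.0788]
```

View pics/c4.png

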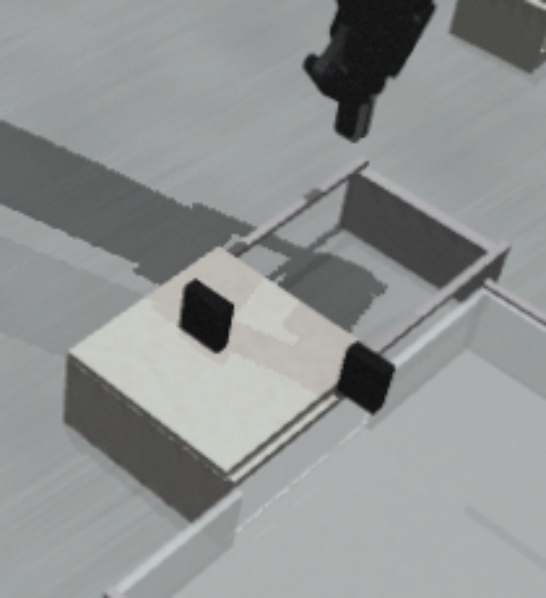

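The crop shows the lid shut and flush: handle (207,315), the open guide frame behind it empty. The stop force rose from 11 to 13 N with no further travel. Now the inner door: moving to the +y side of its handle, at (0.641, 0.138).

Request:
step_arm(
  moves=[
    [[0,3,1.2],[0,0,0],0],
    [[0,6,2.4],[0,0,0],0],
    [[0,9,4],[0,0,0],0],
    [[0,11.5,5.5],[0,-0.7,0],0],
    [[0,11.9,5.7],[0,-0.7,0],0],
    [[0,11.9,5.7],[0,-0.7,0],0],
    [[2,11.9,5.7],[0,-0.7,0],0],
    [[4,11.9,5.7],[0,-0.7,0],0],
    [[6,11.9,5.7],[0,-0.7,0],0],
    [[7,11.9,5.7],[0,-0.7,0],0],
  ],
)

```text
t: 18.98
tool_pos: [0.6356, 0.1835, 0.143]
tool_rot: [1.152, 1.248, -1.155]
contact_force: [0.2, -0.4, -0.4]
opening: 0.0001
```

```bash
python3 - <<'E'
from h import *
to([.638,.18,.115],-90+4.2)
E
```

```text
t 18.98 pos [0.6356 0.1835 0.143 ] F [ 0.2 -0.4 -0.4] open 0.0001 zang -85.63
shift cm [2.8009 0.2206 0.3712]
turn deg [ 0.1721 -0.0711  0.1852]
```

Request:
step_arm(
  moves=[
    [[1.5,0.2,0],[0,0,0],0],
    [[2.8,0.2,0],[0,0,0],0],
    [[2.8,0.2,0.4],[0,0,0],0],
    [[2.8,0.2,0.9],[0,0,0],0],
    [[2.8,0.2,1.4],[0,0,0],0],
    [[2.8,0.2,1.9],[0,0,0],0],
    [[2.8,0.2,2.4],[0,0,0],0],
    [[2.8,0.2,2.9],[0,0,0],0],
    [[2.8,0.2,3.5],[0,0,0],0],
    [[2.8,0.2,4.1],[0,0,0],0],
  ],
)

```text
t: 19.82
tool_pos: [0.6411, 0.1425, 0.1157]
tool_rot: [1.153, 1.247, -1.153]
contact_force: [0.1, 1.0, 0.9]
opening: 0.0004
```

Request:
step_arm(
  moves=[
    [[0,0,0.7],[0,0,0],0],
    [[0,0,1.4],[0,0,0],0],
    [[0,0,2.2],[0,0,0],0],
    [[0,0,3],[0,0,0],0],
    [[0,0,3.8],[0,0,0],0],
    [[0,0,4.6],[0,0,0],0],
    [[0,0,5.4],[0,0,0],0],
    [[0,0,6.2],[0,0,0],0],
    [[0,0,7],[0,0,0],0],
    [[0,0,7.6],[0,0,0],0],
  ],
)

```text
t: 20.65
tool_pos: [0.6469, 0.0656, 0.1155]
tool_rot: [1.153, 1.247, -1.154]
contact_force: [-0.6, 1.7, 0.9]
opening: 0.0001
```

```bash
python3 - <<'E'
from h import *
for c in ['scene','side']:
    im=cams.get_image(c)
    for n in ['outer_handle','inner_handle']:
        for r in finder.tip_of(c,n)[:2]: print(c,n,np.round(r['at']),round(r['conf'],2),onz(im,r['at'],.1055))
to([.649,.0385,.115],-90+4.2)
E
```

```text
scene outer_handle [411. 179.] 0.82 [0.5205 0.1025 0.1055]
scene inner_handle [440. 230.] 0.69 [0.6485 0.0498 0.1055]
side outer_handle [295. 344.] 0.65 [0.5255 0.0854 0.1055]
side inner_handle [234. 310.] 0.65 [0.6437 0.0447 0.1055]
t 20.95 pos [0.647  0.0667 0.1156] F [0.  0.6 0.6] open 0.0002 zang -85.62
shift cm [ 0.0513 -0.0132  2.8273]
turn deg [ 0.1837 -0.0831  0.0993]
```

Request:
step_arm(
  moves=[
    [[0,0,0.4],[0,0,0],0],
    [[0,0,0.8],[0,0,0],0],
    [[0,0,1.2],[0,0,0],0],
    [[0,0,1.5],[0,0,0],0],
    [[0,0,1.8],[0,0,0],0],
    [[0,0,2],[0,0,0],0],
    [[0,0,2.2],[0,0,0],0],
    [[0,0,2.4],[0,0,0],0],
    [[0,0,2.5],[0,0,0],0],
    [[0,0,2.6],[0,0,0],0],
  ],
)

```text
t: 21.78
tool_pos: [0.6488, 0.0417, 0.1155]
tool_rot: [1.155, 1.249, -1.153]
contact_force: [-2.0, 6.6, 1.0]
opening: 0.0001
```

Request:
step_arm(
  moves=[
    [[0,0,0.07],[0,0,0],0],
    [[0,0,0.13],[0,0,0],0],
    [[0,0,0.2],[0,0,0],0],
    [[0,0,0.27],[0,0,0],0],
    [[0,0,0.33],[0,0,0],0],
    [[0,0,0.4],[0,0,0],0],
    [[0,0,0.45],[0,0,0],0],
    [[0,0,0.5],[0,0,0],0],
    [[0,0,0.55],[0,0,0],0],
    [[0,0,0.6],[0,0,0],0],
  ],
)

```text
t: 22.62
tool_pos: [0.6488, 0.0414, 0.1156]
tool_rot: [1.161, 1.257, -1.147]
contact_force: [-2.5, 21.0, 2.3]
opening: 0.0004
```

Firm stop (21 N, no motion). Backing off and checking.

Request:
step_arm(
  moves=[
    [[0,0,-0.5],[0,0,0],0],
    [[0,0,-1.2],[0,0,0],0],
    [[0,0,-2],[0,0,0],0],
    [[-2,0,-2],[0,0,0],0],
    [[-5,0,-2],[0,0,0],0],
    [[-8,0,-2],[0,0,0],0],
    [[-10,0,-4],[0,0,0],0],
    [[-10,0,-8],[0,0,0],0],
    [[-10,-2,-12],[0,0,0],0],
    [[-10,-3,-15],[0,0,0],0],
  ],
)

```text
t: 23.45
tool_pos: [0.6072, 0.1883, 0.2188]
tool_rot: [1.163, 1.255, -1.147]
contact_force: [0.6, -0.6, -1.1]
opening: 0.0
```

```bash
python3 - <<'E'
from h import *
for c in ['scene','side']:
    im=cams.get_image(c); p=im['pixels']
    if c=='scene': a=p[110:300,330:540]
    else: b=p[230:420,200:350]
    for n,z in dict(outer_handle=.1055,inner_handle=.1055,squat_center=.017,slim_center=.0425).items():
        for r in finder.tip_of(c,n)[:1]: print(c,n,np.round(r['at']),round(r['conf'],2),onz(im,r['at'],z))
cv2.imwrite('pics/c5.png',cv2.convertScaleAbs(cv2.resize(np.hstack([a,b]),None,fx=2.2,fy=2.2),alpha=1.6))
to([.649,.2,.21])
E
```

```text
scene outer_handle [408. 180.] 0.86 [0.5194 0.095  0.1055]
scene inner_handle [430. 236.] 0.91 [0.646  0.0265 0.1055]
scene squat_center [178. 304.] 0.86 [ 0.4287 -0.3891  0.017 ]
scene slim_center [238. 259.] 0.87 [ 0.4289 -0.2518  0.0425]
side outer_handle [298. 343.] 0.94 [0.5221 0.0831 0.1055]
side inner_handle [236. 297.] 0.79 [0.6492 0.02   0.1055]
t 23.95 pos [0.6081 0.1861 0.2177] F [-0.1 -0.5 -0. ] open -0.0 zang -85.66
shift cm [ 0.7765  4.1903 -1.0691]
```

View pics/c5.png

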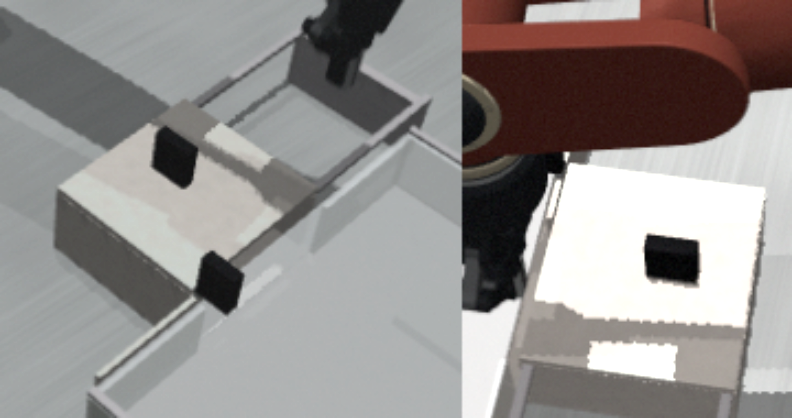

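The crop shows the lid still shut: corner at scene px (356,196), same as before the inner push, and handle at (408,180). The inner panel is slid out to -y against its stop, with its handle at (430,236). The robot is clear, so I'm handing in.

```bash
python3 -c "
from station import ctrl
print(ctrl.finish_job())"
```

```text
the job is handed in; nothing more can be done
None
```

The job is done and handed in after about 24 s of robot time. I stood the grey-capped middle pot upright in the chamber and pushed the lid shut. Only then did I push the inner door fully open.

- **Pot:** It was lowered slowly until it touched the floor at about 7 N, then released. A picture afterwards showed it standing upright. I couldn't see it again once the lid was shut.
- **Lid (outer door):** It is against its stop; force rose from 11 to 13 N with no further movement. In the last picture its corners are within a pixel or so of where they were before the inner door moved, so it did not shift.
- **Inner door:** It is against its stop, at 21 N with no further movement. The stop came about 3 mm short of my first estimate, which is within the measuring error.
- **Bystanders:** The squat pot and slim bottle were found within about 5 mm of where they started, which is the network's scatter. I never went near them.

One reading disagreed. The network's estimates of the lid handle's position along the slide differed by about 12 mm between the scene and side cameras at the end. I took that as detection noise, because the stop force and the lid corners both showed it shut.

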